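Find the rattling case and show it to the scanner

TASK

Of the three sealed white cases in the spill tray, two are packed tight and one has a loose steel ball in it: lift them clear of the tray one at a time and shake them lengthwise, rocking them briskly end to end, to find the one that rattles, setting each silent one back flat in the tray. Finish holding the rattling case in the gripper, level and still, pointing lengthwise at the middle of the scanner's window with the labelled end about 8 cm from it; do not put it down, do not touch the scanner, and leave everything else on the bench as it is.

Things in the scene. Friction and masses are not known exactly. Their poses are not given: they have to be found in the camera images.
- case_left_center (a point): Centre, half-way up, of the case that starts leftmost seen from the robot (+y) of the three in the tray. All three look alike: closed white plastic boxes 120 mm long (x), 52 mm wide (y), 54 mm high (z, up; centre 27 mm above the underside), grey seam near the top, paper label and small latch on both short ends. 0.32 to 0.41 kg with contents; weight tells nothing.
- case_middle_center (a point): Centre, half-way up, of the case that starts in the middle of the three in the tray. As the left one. In one of the three, any of them, a 40 mm, 260 g steel ball is loose in a cavity 112 mm long and rolls freely: rocked end to end it runs and knocks, and with the case level again its moment about the case's y axis differs by up to 0.18 N m between the ball lying at one end and at the other.
- case_right_center (a point): Centre, half-way up, of the case that starts rightmost seen from the robot (-y) of the three in the tray. As the left one. The two cases without the ball are filled by a tight pack of the same weight as the ball, and stay dead when shaken.
- tray: Low grey plastic spill tray, fixed, 200 mm (its x) by 400 mm (its y), rim 14 mm high and 4 mm thick. Origin at the centre of its underside on the bench; inner floor 4 mm above it. The cases lie flat in it side by side, long sides along its x axis, about 125 mm apart along its y axis.
- scanner_window (a point): Middle of the dark window of the light grey hands-free code scanner, fixed on a round foot of 104 mm. The window is 160 mm above the bench, 66 mm wide and 58 mm high, and faces along its own -x (towards the robot, more or less); x points from the window into the scanner, z up. The head is 82 mm wide, 66 mm deep and reaches from 117 to 207 mm above the bench.
- scanner: The whole scanner: origin at the centre of its foot's underside; same axes as the window, which lies 35 mm to its -x and 160 mm up. Its foot keeps 52 mm round the origin.
- vial_a_center (a point): Clear 20 ml glass vial with crimped aluminium cap, 23 mm across and 75 mm high, standing in the tray between the left and middle cases, near the tray's far (+x) edge; centre half-way up. Not to be disturbed.
- vial_b_center (a point): The same kind of vial between the middle and right cases. Not to be disturbed.
- beaker: Glass beaker, 72 mm across and 95 mm high, left on the bench; origin under its centre. Not to be disturbed.
- reagent: Amber glass bottle with black cap, 68 mm across and 135 mm high, on the bench to the right; origin under its centre. Not to be disturbed.
- capbox: Small cardboard box, 75 x 100 x 45 mm, on the bench to the left of the scanner; origin under its centre. Not to be disturbed.
- spatula: Slim steel double-ended lab spatula, 180 mm long, lying flat on the bench to the right. Not to be disturbed.
- wrench: Steel open-ended wrench, 150 mm long, lying flat on the bench to the left. Not to be disturbed.
Not all that is in view belongs to the job. What is shaped like the part that bears case_left_center but pink or turquoise is not meant.

How it is judged:
On the way:
1. the case with the loose ball is gripped, lifted clear of the tray and shaken so that the ball runs in it (rolling inside at over about 0.24 m/s) (((distance between case_left_center and ball_center below 0.06 m and (height (world z) of case_left_center above 0.06 m and angular speed of ball above 12 rad/s and contact force between the fingers and case_left above 1 N)) or (distance between case_middle_center and ball_center below 0.06 m and (height (world z) of case_middle_center above 0.06 m and angular speed of ball above 12 rad/s and contact force between the fingers and case_middle above 1 N)) or (distance between case_right_center and ball_center below 0.06 m and (height (world z) of case_right_center above 0.06 m and angular speed of ball above 12 rad/s and contact force between the fingers and case_right above 1 N)))).
At the end, for the whole second after the job is handed in: The rattling case is held by the fingers alone, level (0.25 rad) and still, its centre 90 to 200 mm in front of the scanner window, within 35 mm sideways and 40 mm in height, pointing at it within 0.3 rad, not touching it; the silent cases lie flat in the tray, released and at rest (((distance between case_left_center and ball_center below 0.06 m and (x of case_left_center in the frame of scanner_window between -0.2 and -0.09 m and y of case_left_center in the frame of scanner_window between -0.035 and 0.035 m and z of case_left_center in the frame of scanner_window between -0.04 and 0.04 m and angle between the x axis of case_left_center and the x axis of scanner_window, either way round below 0.3 rad and angle between case_left_center's own z axis and vertical below 0.25 rad and linear speed of case_left below 0.04 m/s and contact force between the fingers and case_left above 1 N and contact force between scanner and case_left below 0.2 N) and (x of case_middle_center in the frame of tray between -0.06 and 0.06 m and y of case_middle_center in the frame of tray between -0.18 and 0.18 m and height (world z) of case_middle_center below 0.038 m and angle between case_middle_center's own z axis and vertical below 0.08 rad and linear speed of case_middle below 0.03 m/s and contact force between the fingers and case_middle below 0.1 N) and (x of case_right_center in the frame of tray between -0.06 and 0.06 m and y of case_right_center in the frame of tray between -0.18 and 0.18 m and height (world z) of case_right_center below 0.038 m and angle between case_right_center's own z axis and vertical below 0.08 rad and linear speed of case_right below 0.03 m/s and contact force between the fingers and case_right below 0.1 N)) or (distance between case_middle_center and ball_center below 0.06 m and (x of case_middle_center in the frame of scanner_window between -0.2 and -0.09 m and y of case_middle_center in the frame of scanner_window between -0.035 and 0.035 m and z of case_middle_center in the frame of scanner_window between -0.04 and 0.04 m and angle between the x axis of case_middle_center and the x axis of scanner_window, either way round below 0.3 rad and angle between case_middle_center's own z axis and vertical below 0.25 rad and linear speed of case_middle below 0.04 m/s and contact force between the fingers and case_middle above 1 N and contact force between scanner and case_middle below 0.2 N) and (x of case_left_center in the frame of tray between -0.06 and 0.06 m and y of case_left_center in the frame of tray between -0.18 and 0.18 m and height (world z) of case_left_center below 0.038 m and angle between case_left_center's own z axis and vertical below 0.08 rad and linear speed of case_left below 0.03 m/s and contact force between the fingers and case_left below 0.1 N) and (x of case_right_center in the frame of tray between -0.06 and 0.06 m and y of case_right_center in the frame of tray between -0.18 and 0.18 m and height (world z) of case_right_center below 0.038 m and angle between case_right_center's own z axis and vertical below 0.08 rad and linear speed of case_right below 0.03 m/s and contact force between the fingers and case_right below 0.1 N)) or (distance between case_right_center and ball_center below 0.06 m and (x of case_right_center in the frame of scanner_window between -0.2 and -0.09 m and y of case_right_center in the frame of scanner_window between -0.035 and 0.035 m and z of case_right_center in the frame of scanner_window between -0.04 and 0.04 m and angle between the x axis of case_right_center and the x axis of scanner_window, either way round below 0.3 rad and angle between case_right_center's own z axis and vertical below 0.25 rad and linear speed of case_right below 0.04 m/s and contact force between the fingers and case_right above 1 N and contact force between scanner and case_right below 0.2 N) and (x of case_left_center in the frame of tray between -0.06 and 0.06 m and y of case_left_center in the frame of tray between -0.18 and 0.18 m and height (world z) of case_left_center below 0.038 m and angle between case_left_center's own z axis and vertical below 0.08 rad and linear speed of case_left below 0.03 m/s and contact force between the fingers and case_left below 0.1 N) and (x of case_middle_center in the frame of tray between -0.06 and 0.06 m and y of case_middle_center in the frame of tray between -0.18 and 0.18 m and height (world z) of case_middle_center below 0.038 m and angle between case_middle_center's own z axis and vertical below 0.08 rad and linear speed of case_middle below 0.03 m/s and contact force between the fingers and case_middle below 0.1 N)))); the arm keeps its last pose, push and grip.
It fails at once if something else on the bench (vials, beaker, bottle, box, spatula, wrench) is pushed or tipped: moved more than 25 mm, or a standing vessel tilted by more than 0.4 rad (distance of any of vial_a_center, vial_b_center, beaker, reagent, capbox, spatula, wrench from where it was at the start of the episode above 0.025 m or angle between any of vial_a_center, vial_b_center, beaker, reagent's own z axis and vertical above 0.4 rad).
It fails at once if the robot or a case strikes the scanner (contact force between any of the arm, the fingers, case_left, case_middle, case_right and scanner above 2 N).
It also fails if it takes over 70 s, if anything falls off the work surface, if the arm or the gripper's body presses on something with over 40 N, if the wrist force passes 120 N, or if a joint passes its speed limit or range.

ROBOT

A 7-joint arm with a two-finger parallel gripper is mounted at the origin on the work surface. World frame = base frame: x ahead of the robot, y to its left, z up, the work surface at z = 0. Lengths are in m, angles in rad, forces in N, time in s.
With the tool pointing down it reaches from about 0.425 to 0.925 m from the base axis. Payload 6.8 kg.
Tool frame: the origin (TCP) lies on the mounting face of the last link; the fingertips stand 173 mm ahead of it and the grasp point (between the pads) lies 155 mm ahead of it (arm.grip_depth is the distance from the TCP to the grasp point, in m); z points along the fingers, y is the line along which they close (so a half turn about z gives the same grasp; the last joint's range is limited). The gripper opens to 85 mm and grips with 20 to 120 N. Pads are 22 mm wide; open, the fingers measure 114 mm over their backs; the gripper's body (76 mm by 85 mm) begins 54 mm behind the grasp point. The pads swing forward as they close: fully open they stand 13 mm farther back than shut.
Start: joints at [1.069, 0.477, 0.022, 1.555, -0.011, 1.109, -0.083], TCP at [0.259, -0.623, 0.405] pointing down, gripper open.
Joint ranges: [-2.96, 2.96], [-0.34, 2.1], [-1.41, 1.46], [0.24, 2.44], [-1.37, 4.51], [0.17, 1.92], [-2.96, 2.96]. Speed limits (rad/s): [2.39, 2.39, 3.14, 3.14, 3.14, 3.14, 3.14].

INTERFACE

Orientations are given as a unit quaternion [w, x, y, z].
In Python, from workcell import arm, capture gives the robot as it stands. The module is installed in compiled form; this text tells all that it offers.
- The arm moves only by the tool step_arm, never from a script. Its argument "deltas" is a list of rows, each an object of numbers: "grip": the closure, from 0 (fully open) to 1 (shut); "tx", "ty", "tz": the shift along the tool's x, y, z in m; "roll": the turn about the tool's z in rad. A call has 1 to 12 rows; each row shifts and turns the commanded pose from where the row before left it, along the tool's axes as they then stand; what a row does not reach is not made up. A row lasts 1/10 s, in which the tool goes at most 50 mm and 8.59 degrees, less where a joint would pass 70% of its speed; a pose out of reach is approached as far as the arm can. A call with a gripper value outside its range is refused whole. The fingers move at their own pace and stop on an object; the grip force is fixed at half the most. Time passes only in rows, so rows that do not move let the fingers close. It gives the time, the measured TCP pose, the force, the opening and the grip force at its end, in the units of the state.
- arm.observe(): the state, without advancing time (a new reading comes with each control period).
- capture(name): name is "scene" or "top" or "wrist"; returns a dict with "pixels" (420x560x3 uint8, red, green, blue), "range_z" (420x560 float32, m along the optical axis (not along the pixel's ray), 0 where there is no reading), "mtx" (3x3 intrinsics, pixels), "dist" ([k1, k2, p1, p2, k3] as OpenCV has them; the pictures are not rectified), "cam_to_world" (4x4, takes a point from camera to world coordinates). Camera axes: x right, y up, looking along -z (the intrinsics and any distortion apply to the point x, -y, -z); pixel columns grow to the right and rows downward; lengths in m; the calibration is good to about 2 mm. A picture is of the moment at which its call begins.
- arm.hand_in(): hands the job in; it is judged then, once.
The state is a dict: "time": time; "q": joint angles; "qvel": joint speeds; "joint_torque": joint torques, N m; "ee_pos": TCP position; "orientation": TCP orientation; "ft_force": force on the tool from outside, world axes, zero at the start; "wrist_torque": the same for the moment, N m; "width": opening from 0.0 (shut) to 1.0 (fully open); "grasp_force": force on a finger pad.
Only numpy, scipy, OpenCV 4.12 (cv2) and the standard library are available. Lean on these libraries where they do the work, as an engineer would, in place of code of your own. Each camera call takes 0.05 s, during which the arm holds its last target. There are 200 camera calls.

## Working session

There is one attempt and no reset: what is moved stays moved. The work goes in short steps, Python scripts to look and compute and a tool call to move; the robot and the scene stay as the last step left them, time stands still between calls to the robot, and variables do not carry over. Pictures are saved under pics/ and viewed, at most 10 in all, crops included, and the job is handed in when it is done.

Besides the shell and the picture viewer there is one more tool, called after "Request:" as name(argument=value, ...) on one line, values as JSON. step_arm: Moves the arm, as the interface text tells. Its arguments: {"type":"object","properties":{"deltas":{"type":"array"}},"required":["deltas"]}

```bash
mkdir -p pics; cat > h.py <<'E'
import numpy as np, cv2
from workcell import arm, capture
from scipy.spatial.transform import Rotation as R
def save(c,n): cv2.imwrite('pics/'+n,c['pixels'][...,::-1])
def cloud(c):
    h,w=c['range_z'].shape
    v,u=np.mgrid[0:h,0:w]
    p=cv2.undistortPoints(np.stack([u,v],-1).reshape(-1,1,2).astype(np.float64),c['mtx'],np.array(c['dist'])).reshape(h,w,2)
    z=c['range_z']
    P=np.stack([p[...,0]*z,-p[...,1]*z,-z,np.ones_like(z)],-1)@np.array(c['cam_to_world']).T
    P=P[...,:3]; P[z==0]=np.nan
    return P
E
python3 - <<'E'
from h import *
s=arm.observe(); print({k:np.round(v,3).tolist() for k,v in s.items()}, arm.grip_depth)
for n in("top","scene"):
    c=capture(n); save(c,n+'.png'); np.savez(n+'.npz',**{k:np.array(v) for k,v in c.items()})
    print(n,np.round(c['cam_to_world'],2).tolist())
E
```

```text
{'time': 0.0, 'q': [1.069, 0.478, 0.022, 1.556, -0.012, 1.109, -0.083], 'qvel': [0.001, -0.0, -0.0, -0.0, 0.0, -0.001, -0.001], 'joint_torque': [-0.001, -59.646, 1.608, -28.121, 0.012, 0.009, 0.0], 'ee_pos': [0.259, -0.623, 0.404], 'orientation': [-0.001, 0.981, 0.196, -0.0], 'ft_force': [0.333, 0.525, -0.348], 'wrist_torque': [0.025, -0.028, 0.001], 'grasp_force': 0.0, 'width': 0.998} 0.1547
top [[0.01, 0.99, -0.14, 0.34], [-1.0, 0.01, -0.01, -0.01], [-0.01, 0.14, 0.99, 1.37], [0.0, 0.0, 0.0, 1.0]]
scene [[0.55, -0.6, 0.58, 1.19], [0.83, 0.41, -0.37, -0.43], [-0.01, 0.69, 0.73, 0.95], [0.0, 0.0, 0.0, 1.0]]
```

View pics/top.png

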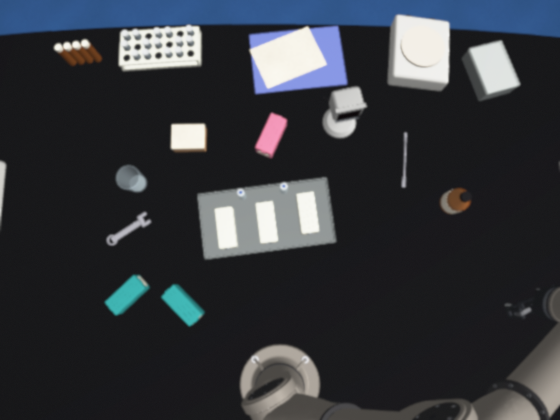

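View pics/scene.png

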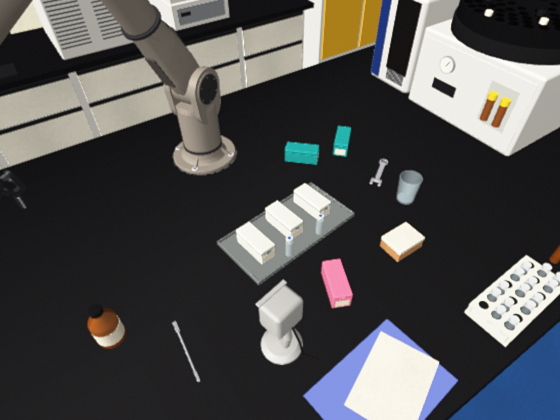

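The top view shows three white cases in the tray at (226,228), (266,222) and (308,213). Vials stand at (241,192) and (284,186), and the scanner is at (340,120). Lookalikes that could be mistaken for the target are pink (271,135), turquoise (127,295) and (182,305), and the white-topped box (188,137). I choose the three white ones in the tray.

```bash
cat > m.py <<'E'
from h import *
c=dict(np.load('top.npz')); P=cloud(c); px=c['pixels']; hsv=cv2.cvtColor(px,cv2.COLOR_RGB2HSV)
def show(name,m,minA=60):
    n,l,st,_=cv2.connectedComponentsWithStats(m.astype(np.uint8))
    for i in range(1,n):
        if st[i,4]<minA: continue
        q=P[l==i]; q=q[~np.isnan(q[:,0])]
        if len(q)<20: continue
        (cx,cy),(a,b),t=cv2.minAreaRect((q[:,:2]*1000).astype(np.float32))
        print(name,st[i,:2]+st[i,2:4]//2,'c',round(cx),round(cy),'size',round(a),round(b),'ang',round(t,1),'z',np.round(np.percentile(q[:,2],[5,50,95]),3))
Z=np.nan_to_num(P[...,2],nan=-1)
X=P[...,0];Y=P[...,1]
area=(X>0.3)&(X<0.95)&(np.abs(Y)<0.55)
show('casetop',area&(Z>.048)&(Z<.07)&(hsv[...,1]<70)&(hsv[...,2]>150))
show('tray',area&(Z>.002)&(Z<.09)&(X<.68)&(np.abs(Y)<.25)&(hsv[...,1]<120),400)
show('tall',area&(Z>.1),20)
show('scanhead',area&(Z>.19),20)
show('pink',area&(hsv[...,1]>90)&((hsv[...,0]>160))&(hsv[...,2]>120))
show('mid',area&(Z>.068)&(Z<.1)&(X<.62),5)
im=cv2.resize(px[60:270,180:390],None,fx=2.8,fy=2.8,interpolation=cv2.INTER_CUBIC); cv2.imwrite('pics/crop.png',im[...,::-1])
c=dict(np.load('scene.npz')); P=cloud(c); hsv=cv2.cvtColor(c['pixels'],cv2.COLOR_RGB2HSV); Z=np.nan_to_num(P[...,2],nan=-1);X=P[...,0];Y=P[...,1]
area=(X>0.3)&(X<0.95)&(np.abs(Y)<0.55)
show('S casetop',area&(Z>.048)&(Z<.07)&(hsv[...,1]<70)&(hsv[...,2]>150))
show('S scantop',area&(Z>.11)&(X>.6)&(np.abs(Y)<.35),20)
show('S scantop',area&(Z>.2)&(X>.6)&(np.abs(Y)<.35),20)
show('S foot',area&(Z>.004)&(Z<.05)&(X>.6)&(Y<-.1)&(Y>-.3)&(hsv[...,1]<70),20)
E
python3 m.py
```

```text
casetop [308 213] c 508 -79 size 124 52 ang 7.8 z [0.051 0.056 0.061]
casetop [267 222] c 479 41 size 125 52 ang 7.8 z [0.052 0.057 0.061]
casetop [226 228] c 462 162 size 124 53 ang 7.9 z [0.052 0.056 0.061]
tray [268 218] c 493 43 size 217 419 ang 7.3 z [0.002 0.008 0.06 ]
tall [347 105] c 802 -182 size 72 84 ang 12.7 z [0.133 0.2   0.206]
tall [462 198] c 544 -523 size 44 40 ang 31.1 z [0.101 0.124 0.136]
scanhead [348 100] c 802 -181 size 70 84 ang 14.2 z [0.194 0.202 0.206]
pink [271 135] c 761 32 size 65 144 ang 67.1 z [0.003 0.052 0.057]
mid [129 181] c 594 448 size 74 51 ang 89.1 z [0.071 0.088 0.097]
mid [284 186] c 582 -10 size 19 18 ang 0.4 z [0.073 0.077 0.081]
mid [241 192] c 563 116 size 19 19 ang 11.5 z [0.073 0.077 0.081]
mid [457 199] c 545 -520 size 67 55 ang 8.1 z [0.072 0.088 0.098]
S casetop [312 197] c 464 160 size 121 54 ang 7.5 z [0.051 0.055 0.059]
S casetop [408 190] c 620 425 size 51 16 ang 37.5 z [0.049 0.059 0.069]
S casetop [284 216] c 481 40 size 122 55 ang 7.6 z [0.051 0.056 0.059]
S casetop [255 239] c 510 -81 size 122 53 ang 8.6 z [0.052 0.056 0.059]
S casetop [110 330] c 574 -520 size 17 56 ang 18.7 z [0.049 0.059 0.066]
S scantop [280 310] c 810 -182 size 80 85 ang 14.1 z [0.134 0.2   0.205]
S scantop [279 300] c 803 -185 size 65 85 ang 11.5 z [0.2   0.202 0.206]
S foot [261 278] c 614 -123 size 45 21 ang 85.9 z [0.004 0.01  0.015]
S foot [289 347] c 824 -176 size 139 86 ang 53.5 z [0.007 0.016 0.025]
S foot [298 338] c 816 -139 size 8 54 ang 77.4 z [0.006 0.009 0.013]
```

View pics/crop.png

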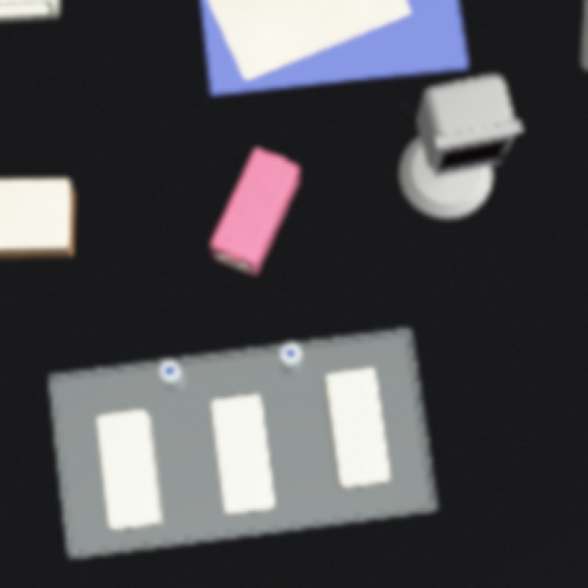

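The crop confirms three plain white cases in the tray. The scanner window is the dark strip near crop (475,155).

```bash
cat >> h.py <<'E'
def go(x,y,z,yaw):
    s=arm.observe(); r=R.from_quat(np.roll(s['orientation'],-1)); M=r.as_matrix()
    cy=np.degrees(np.arctan2(M[1,0],M[0,0])); roll=np.radians(cy-yaw)
    g=np.array(s['ee_pos'])+M[:,2]*arm.grip_depth
    M2=M@R.from_rotvec([0,0,roll]).as_matrix()
    print('grasp pt',g.round(4),'yaw',round(cy,2),'tilt z',M[:,2].round(3),'roll',round(roll,4),'then dxyz tool',(M2.T@(np.array([x,y,z])-g)).round(4))
def tq(yaw=7.8):
    s=arm.observe(); t=np.array(s['wrist_torque']); a=np.radians(yaw)
    print('t',round(s['time'],2),'torque case x,y,z:',np.round([t[0]*np.cos(a)+t[1]*np.sin(a),-t[0]*np.sin(a)+t[1]*np.cos(a),t[2]],3),'F',np.round(s['ft_force'],2),'w',round(s['width'],3),'g',round(s['grasp_force'],1),'qv',np.abs(s['qvel']).max().round(3))
E
python3 - <<'E'
from h import *
go(.509,-.08,.20,7.8); tq()
c=dict(np.load('top.npz')); P=cloud(c); px=c['pixels']
Z=np.nan_to_num(P[...,2],nan=-1)
m=(Z>.12)&(Z<.197)&(np.abs(P[...,0]-.8)<.08)&(np.abs(P[...,1]+.18)<.07)&(px.max(2)<70)
q=P[m]; v,u=np.nonzero(m); print(len(q),u.mean(),v.mean(),np.median(q,0),cv2.minAreaRect((q[:,:2]*1000).astype(np.float32)))
# front face line fit
A=np.c_[q[:,1],np.ones(len(q))]; print(np.linalg.lstsq(A,q[:,0],rcond=None)[0], q[:,1].min(),q[:,1].max())
# foot from top view
m=(Z>.003)&(Z<.03)&(np.abs(P[...,0]-.78)<.1)&(np.abs(P[...,1]+.18)<.07)&(px.min(2)>100); q=P[m]
print('foot',cv2.minEnclosingCircle((q[:,:2]*1000).astype(np.float32)),q.min(0),q.max(0))
E
```

```text
grasp pt [ 0.2588 -0.6229  0.2491] yaw 22.57 tilt z [-0.001  0.001 -1.   ] roll 0.2577 then dxyz tool [ 0.3216 -0.5038  0.0497]
t 0.1 torque case x,y,z: [ 0.032  0.053 -0.038] F [ 0.27  0.   -0.02] w 0.999 g 0.0 qv 0.002
135 348.77037037037036 114.88148148148149 [ 0.76916627 -0.18966787  0.16326352] ((777.181884765625, -177.1403045654297), (92.13864135742188, 40.7835693359375), 73.19477844238281)
[-0.16264858  0.73908902] -0.22713777571350535 -0.13893408080892267
foot ((802.6826171875, -182.53939819335938), 51.881004333496094) [ 0.75317546 -0.23369579  0.00343415] [ 0.84035411 -0.13181082  0.0275705 ]
```

Request:
step_arm(deltas=[{"roll":0.13},{"roll":0.128},{"tx":0.03,"ty":-0.04},{"tx":0.03,"ty":-0.04},{"tx":0.03,"ty":-0.04},{"tx":0.03,"ty":-0.04},{"tx":0.03,"ty":-0.04},{"tx":0.03,"ty":-0.04},{"tx":0.03,"ty":-0.04},{"tx":0.03,"ty":-0.04},{"tx":0.03,"ty":-0.04},{"tx":0.03,"ty":-0.04}])

```text
$.deltas[0]: bad value
```

Request:
step_arm(deltas=[{"tx":0.022,"ty":-0.044},{"ty":-0.04,"tz":0.02},{"ty":-0.02,"tz":0.03},{}])

```text
$.deltas[0]: bad value
```

```bash
cat > w.py <<'E'
import sys
from h import *
c=capture('wrist'); save(c,sys.argv[1]); P=cloud(c); px=c['pixels']; hsv=cv2.cvtColor(px,cv2.COLOR_RGB2HSV)
Z=np.nan_to_num(P[...,2],nan=-1); m=(Z>.045)&(Z<.07)&(hsv[...,1]<70)&(hsv[...,2]>120)
n,l,st,_=cv2.connectedComponentsWithStats(m.astype(np.uint8))
for i in range(1,n):
    if st[i,4]>800:
        q=P[l==i]; print(st[i],cv2.minAreaRect((q[:,:2]*1000).astype(np.float32)),q[:,2].mean())
E
python3 w.py w1.png; python3 -c "
from h import *
go(.509,-.08,.031,7.8); tq()"
```

```text
[ 462  188   98  157 2901] ((268.39080810546875, -892.056640625), (7.247684955596924, 197.97769165039062), 89.89466094970703) 0.057497659720782246
grasp pt [ 0.2588 -0.6229  0.2492] yaw 22.56 tilt z [-0.001  0.001 -1.   ] roll 0.2576 then dxyz tool [ 0.3217 -0.5037  0.2188]
t 0.15 torque case x,y,z: [-0.021  0.011  0.01 ] F [ 0.3  -0.5  -0.17] w 1.001 g 0.0 qv 0.003
```

View pics/w1.png

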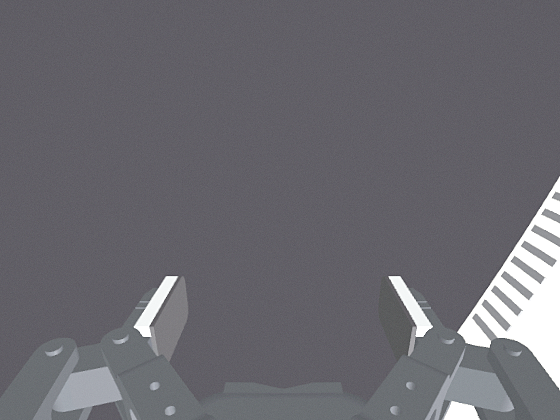

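The moves were refused and the arm has not moved. The wrist view shows only the fingers and bare bench. I'll give all the keys in every row.

Request:
step_arm(deltas=[{"grip":0,"tx":0,"ty":0,"tz":0,"roll":0.13},{"grip":0,"tx":0,"ty":0,"tz":0,"roll":0.128},{"grip":0,"tx":0.03,"ty":-0.04,"tz":0,"roll":0},{"grip":0,"tx":0.03,"ty":-0.04,"tz":0,"roll":0},{"grip":0,"tx":0.03,"ty":-0.04,"tz":0,"roll":0},{"grip":0,"tx":0.03,"ty":-0.04,"tz":0,"roll":0},{"grip":0,"tx":0.03,"ty":-0.04,"tz":0,"roll":0},{"grip":0,"tx":0.03,"ty":-0.04,"tz":0,"roll":0},{"grip":0,"tx":0.03,"ty":-0.04,"tz":0,"roll":0},{"grip":0,"tx":0.03,"ty":-0.04,"tz":0,"roll":0},{"grip":0,"tx":0.03,"ty":-0.04,"tz":0,"roll":0},{"grip":0,"tx":0.03,"ty":-0.04,"tz":0,"roll":0}])

```text
time: 1.35
ee_pos: [0.5026, -0.1846, 0.4048]
orientation: [0.0, 0.998, 0.068, 0.0]
ft_force: [1.4, 0.2, -0.3]
width: 0.998
grasp_force: 0.0
```

Request:
step_arm(deltas=[{"grip":0,"tx":0.022,"ty":-0.044,"tz":0,"roll":0},{"grip":0,"tx":0,"ty":-0.04,"tz":0.02,"roll":0},{"grip":0,"tx":0,"ty":-0.02,"tz":0.03,"roll":0},{"grip":0,"tx":0,"ty":0,"tz":0,"roll":0}])

```text
time: 1.75
ee_pos: [0.5081, -0.0767, 0.3513]
orientation: [-0.001, 0.997, 0.071, -0.003]
ft_force: [-0.6, -0.5, -0.4]
width: 1.0
grasp_force: 0.0
```

```bash
python3 w.py w2.png; python3 -c "
from h import *
go(.509,-.08,.031,7.8); tq()"
```

```text
[ 252  123   68  145 9075] ((508.11322021484375, -78.72119140625), (121.97469329833984, 52.22355651855469), 7.76447057723999) 0.05830987876660569
[  97  139   81  140 8646] ((479.1192932128906, 41.347042083740234), (121.92987823486328, 52.51680374145508), 7.812610149383545) 0.05785648108998299
[   0  142   54  135 5098] ((460.24530029296875, 146.75022888183594), (46.16825866699219, 125.43228912353516), 84.60094451904297) 0.05663954296632589
grasp pt [ 0.5083 -0.0789  0.1984] yaw 7.97 tilt z [-0.004  0.001 -1.   ] roll 0.003 then dxyz tool [0.0012 0.0013 0.1674]
t 1.8 torque case x,y,z: [-0.02  -0.018  0.   ] F [ 0.05 -0.54  0.62] w 1.0 g 0.0 qv 0.055
```

View pics/w2.png

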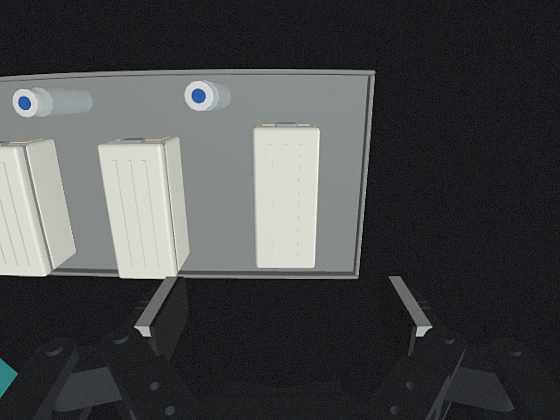

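The wrist view shows the right case at (286,196) centred under the gripper, with vials at (24,103) and (198,96). Wrist and top measurements agree, so I descend and grip.

Request:
step_arm(deltas=[{"grip":0,"tx":0,"ty":0,"tz":0.045,"roll":0},{"grip":0,"tx":0,"ty":0,"tz":0.045,"roll":0},{"grip":0,"tx":0,"ty":0,"tz":0.045,"roll":0},{"grip":0,"tx":0,"ty":0,"tz":0.03,"roll":0},{"grip":0,"tx":0,"ty":0,"tz":0,"roll":0},{"grip":1,"tx":0,"ty":0,"tz":0,"roll":0},{"grip":1,"tx":0,"ty":0,"tz":0,"roll":0},{"grip":1,"tx":0,"ty":0,"tz":0,"roll":0},{"grip":1,"tx":0,"ty":0,"tz":0,"roll":0},{"grip":1,"tx":0,"ty":0,"tz":0,"roll":0},{"grip":1,"tx":0,"ty":0,"tz":0,"roll":0}])

```text
time: 2.9
ee_pos: [0.5111, -0.0804, 0.1922]
orientation: [0.0, 0.998, 0.068, 0.002]
ft_force: [-0.5, 0.2, 5.9]
width: 0.602
grasp_force: 63.8
```

```bash
python3 -c "
from h import *
go(.509,-.08,.18,7.8); tq()"
```

```text
grasp pt [ 0.5118 -0.0804  0.0375] yaw 7.77 tilt z [ 0.005 -0.    -1.   ] roll -0.0006 then dxyz tool [-0.0021 -0.0007 -0.1425]
t 2.9 torque case x,y,z: [ 0.442  0.142 -0.033] F [-0.54  0.17  5.91] w 0.602 g 63.8 qv 0.002
```

Request:
step_arm(deltas=[{"grip":1,"tx":0,"ty":0,"tz":-0.02,"roll":0},{"grip":1,"tx":0,"ty":0,"tz":-0.04,"roll":0},{"grip":1,"tx":0,"ty":0,"tz":-0.04,"roll":0},{"grip":1,"tx":0,"ty":0,"tz":-0.04,"roll":0},{"grip":1,"tx":0,"ty":0,"tz":-0.02,"roll":0},{"grip":1,"tx":0,"ty":0,"tz":0,"roll":0},{"grip":1,"tx":0,"ty":0,"tz":0,"roll":0},{"grip":1,"tx":0,"ty":0,"tz":0,"roll":0},{"grip":1,"tx":0,"ty":0,"tz":0,"roll":0}])

```text
time: 3.8
ee_pos: [0.5092, -0.0804, 0.3481]
orientation: [-0.0, 0.998, 0.068, -0.002]
ft_force: [-0.1, -0.4, -4.0]
width: 0.601
grasp_force: 64.4
```

```bash
python3 -c "
from h import *
go(.509,-.08,.18,7.8); tq()"
```

```text
grasp pt [ 0.5087 -0.0804  0.1934] yaw 7.78 tilt z [-0.003  0.    -1.   ] roll -0.0003 then dxyz tool [ 0.0004 -0.0003  0.0134]
t 3.8 torque case x,y,z: [0.013 0.038 0.004] F [-0.07 -0.37 -4.03] w 0.601 g 64.4 qv 0.007
```

Request:
step_arm(deltas=[{"grip":1,"tx":0.05,"ty":0,"tz":0,"roll":0},{"grip":1,"tx":-0.05,"ty":0,"tz":0,"roll":0},{"grip":1,"tx":-0.05,"ty":0,"tz":0,"roll":0},{"grip":1,"tx":0.05,"ty":0,"tz":0,"roll":0},{"grip":1,"tx":0.05,"ty":0,"tz":0,"roll":0},{"grip":1,"tx":-0.05,"ty":0,"tz":0,"roll":0},{"grip":1,"tx":-0.05,"ty":0,"tz":0,"roll":0},{"grip":1,"tx":0.05,"ty":0,"tz":0,"roll":0},{"grip":1,"tx":0,"ty":0,"tz":0,"roll":0},{"grip":1,"tx":0,"ty":0,"tz":0,"roll":0},{"grip":1,"tx":0,"ty":0,"tz":0,"roll":0}])

```text
time: 4.9
ee_pos: [0.5099, -0.0804, 0.3491]
orientation: [-0.0, 0.998, 0.068, -0.001]
ft_force: [0.1, 0.3, -3.7]
width: 0.604
grasp_force: 66.3
```

```bash
python3 -c "
from h import *
go(.509,-.08,.18,7.8); tq()"
```

```text
grasp pt [ 0.5097 -0.0804  0.1944] yaw 7.78 tilt z [-0.001  0.    -1.   ] roll -0.0003 then dxyz tool [-0.0006 -0.0005  0.0144]
t 4.9 torque case x,y,z: [ 0.04  -0.037  0.019] F [ 0.14  0.34 -3.67] w 0.604 g 66.3 qv 0.008
```

Request:
step_arm(deltas=[{"grip":1,"tx":-0.05,"ty":0,"tz":0,"roll":0},{"grip":1,"tx":0.05,"ty":0,"tz":0,"roll":0},{"grip":1,"tx":0.05,"ty":0,"tz":0,"roll":0},{"grip":1,"tx":-0.05,"ty":0,"tz":0,"roll":0},{"grip":1,"tx":0,"ty":0,"tz":0,"roll":0},{"grip":1,"tx":0,"ty":0,"tz":0,"roll":0},{"grip":1,"tx":0,"ty":0,"tz":0,"roll":0}])

```text
time: 5.6
ee_pos: [0.5103, -0.0805, 0.3501]
orientation: [0.0, 0.998, 0.068, 0.001]
ft_force: [1.0, -0.5, -3.4]
width: 0.603
grasp_force: 66.9
```

```bash
python3 -c "
from h import *
go(.509,-.08,.18,7.8); tq()"
```

```text
grasp pt [ 0.5105 -0.0805  0.1954] yaw 7.76 tilt z [ 0.001 -0.    -1.   ] roll -0.0006 then dxyz tool [-0.0014 -0.0007  0.0154]
t 5.6 torque case x,y,z: [-0.041 -0.084 -0.048] F [ 0.97 -0.53 -3.43] w 0.603 g 66.9 qv 0.009
```

```bash
cat >> h.py <<'E'
def avg(n=8,yaw=7.8):
    a=np.radians(yaw); o=[]
    for i in range(n):
        capture('wrist'); s=arm.observe(); t=s['wrist_torque']; o.append(-t[0]*np.sin(a)+t[1]*np.cos(a))
    print('t',round(s['time'],2),'My',np.round(o,3),'mean',np.mean(o).round(4),'sd',np.std(o).round(3))
E
python3 -c "
from h import *
avg()"
```

```text
t 6.0 My [-0.095 -0.018 -0.038  0.003  0.017  0.043 -0.007  0.062] mean -0.0042 sd 0.046
```

Request:
step_arm(deltas=[{"grip":1,"tx":0.05,"ty":0,"tz":0,"roll":0},{"grip":1,"tx":-0.05,"ty":0,"tz":0,"roll":0},{"grip":1,"tx":-0.05,"ty":0,"tz":0,"roll":0},{"grip":1,"tx":0.05,"ty":0,"tz":0,"roll":0},{"grip":1,"tx":0.05,"ty":0,"tz":0,"roll":0},{"grip":1,"tx":0.02,"ty":0,"tz":0,"roll":0},{"grip":1,"tx":0.01,"ty":0,"tz":0,"roll":0}])

```text
time: 6.7
ee_pos: [0.5909, -0.0688, 0.3498]
orientation: [-0.0, 0.998, 0.068, 0.001]
ft_force: [-0.1, -0.5, -4.6]
width: 0.603
grasp_force: 67.1
```

```bash
python3 -c "
from h import *
avg()"
```

```text
t 7.1 My [-0.338  0.029 -0.033 -0.036 -0.028  0.029  0.068  0.018] mean -0.0363 sd 0.119
```

Request:
step_arm(deltas=[{"grip":1,"tx":-0.05,"ty":0,"tz":0,"roll":0},{"grip":1,"tx":-0.05,"ty":0,"tz":0,"roll":0},{"grip":1,"tx":0.05,"ty":0,"tz":0,"roll":0},{"grip":1,"tx":0.05,"ty":0,"tz":0,"roll":0},{"grip":1,"tx":-0.05,"ty":0,"tz":0,"roll":0},{"grip":1,"tx":-0.02,"ty":0,"tz":0,"roll":0},{"grip":1,"tx":-0.01,"ty":0,"tz":0,"roll":0}])

```text
time: 7.8
ee_pos: [0.5079, -0.081, 0.3488]
orientation: [-0.0, 0.998, 0.067, -0.002]
ft_force: [-0.6, -0.2, -4.2]
width: 0.598
grasp_force: 67.1
```

```bash
python3 -c "
from h import *
avg(); go(.509,-.08,.18,7.8)"
```

```text
t 8.2 My [ 0.233 -0.076 -0.031 -0.021 -0.031 -0.095 -0.068 -0.105] mean -0.0243 sd 0.101
grasp pt [ 0.5107 -0.0802  0.1954] yaw 7.81 tilt z [ 0.001 -0.    -1.   ] roll 0.0001 then dxyz tool [-0.0016 -0.0004  0.0154]
```

```bash
python3 -c "
from h import *
avg(14)"
```

```text
t 8.9 My [-0.06  -0.088 -0.068 -0.034 -0.028  0.026  0.006  0.05   0.023  0.003
  0.021  0.004  0.011 -0.044] mean -0.0127 sd 0.04
```

Request:
step_arm(deltas=[{"grip":1,"tx":0.01,"ty":0,"tz":0,"roll":0},{"grip":1,"tx":0.03,"ty":0,"tz":0,"roll":0},{"grip":1,"tx":0.05,"ty":0,"tz":0,"roll":0},{"grip":1,"tx":0,"ty":0,"tz":0,"roll":0},{"grip":1,"tx":0,"ty":0,"tz":0,"roll":0}])

```text
time: 9.4
ee_pos: [0.6003, -0.0675, 0.349]
orientation: [-0.0, 0.998, 0.068, -0.0]
ft_force: [-0.1, 0.2, -4.7]
width: 0.601
grasp_force: 67.2
```

```bash
python3 -c "
from h import *
avg(14)"
```

```text
t 10.1 My [ 0.013 -0.003  0.073  0.054  0.046  0.044 -0.011 -0.032 -0.022 -0.074
 -0.05  -0.09  -0.016 -0.01 ] mean -0.0056 sd 0.046
```

Request:
step_arm(deltas=[{"grip":1,"tx":-0.01,"ty":0,"tz":0,"roll":0},{"grip":1,"tx":-0.03,"ty":0,"tz":0,"roll":0},{"grip":1,"tx":-0.05,"ty":0,"tz":0,"roll":0},{"grip":1,"tx":0,"ty":0,"tz":0,"roll":0},{"grip":1,"tx":0,"ty":0,"tz":0,"roll":0}])

```text
time: 10.6
ee_pos: [0.508, -0.0809, 0.3497]
orientation: [0.0, 0.998, 0.067, -0.0]
ft_force: [1.7, -0.1, -3.3]
width: 0.6
grasp_force: 67.6
```

```bash
python3 -c "
from h import *
avg(14)"
```

```text
t 11.3 My [-0.14  -0.138 -0.109 -0.052 -0.114 -0.065 -0.031  0.051  0.039  0.093
  0.027  0.017 -0.052 -0.071] mean -0.0388 sd 0.072
```

The slow smooth swings of ±0.1 N m look like a ball rolling. I'll check that they die down at rest and come back after a shake.

Request:
step_arm(deltas=[{"grip":1,"tx":0,"ty":0,"tz":0,"roll":0},{"grip":1,"tx":0,"ty":0,"tz":0,"roll":0},{"grip":1,"tx":0,"ty":0,"tz":0,"roll":0},{"grip":1,"tx":0,"ty":0,"tz":0,"roll":0},{"grip":1,"tx":0,"ty":0,"tz":0,"roll":0},{"grip":1,"tx":0,"ty":0,"tz":0,"roll":0},{"grip":1,"tx":0,"ty":0,"tz":0,"roll":0},{"grip":1,"tx":0,"ty":0,"tz":0,"roll":0},{"grip":1,"tx":0,"ty":0,"tz":0,"roll":0},{"grip":1,"tx":0,"ty":0,"tz":0,"roll":0},{"grip":1,"tx":0,"ty":0,"tz":0,"roll":0},{"grip":1,"tx":0,"ty":0,"tz":0,"roll":0}])

```text
time: 12.5
ee_pos: [0.5098, -0.0804, 0.3497]
orientation: [0.0, 0.998, 0.068, -0.0]
ft_force: [0.6, 0.3, -4.0]
width: 0.603
grasp_force: 67.5
```

```bash
python3 -c "
from h import *
avg(14)
go(.509,-.08,.18,7.8)"
```

```text
t 13.2 My [-0.062 -0.033  0.027  0.043  0.005  0.053  0.002 -0.026 -0.059 -0.045
  0.023 -0.004  0.072  0.023] mean 0.0014 sd 0.04
grasp pt [ 0.5098 -0.0804  0.195 ] yaw 7.78 tilt z [ 0. -0. -1.] roll -0.0004 then dxyz tool [-0.0008 -0.0005  0.015 ]
```

Request:
step_arm(deltas=[{"grip":1,"tx":0.05,"ty":0,"tz":0,"roll":0},{"grip":1,"tx":0.05,"ty":0,"tz":0,"roll":0},{"grip":1,"tx":-0.05,"ty":0,"tz":0,"roll":0},{"grip":1,"tx":-0.05,"ty":0,"tz":0,"roll":0},{"grip":1,"tx":0,"ty":0,"tz":0,"roll":0},{"grip":1,"tx":0,"ty":0,"tz":0,"roll":0}])

```text
time: 13.8
ee_pos: [0.5086, -0.0808, 0.3493]
orientation: [0.0, 0.998, 0.067, -0.001]
ft_force: [1.6, -1.0, -3.5]
width: 0.599
grasp_force: 67.8
```

```bash
python3 -c "
from h import *
avg(20)"
```

```text
t 14.8 My [-0.101 -0.07   0.008  0.019 -0.044 -0.024 -0.044  0.039 -0.016  0.026
  0.024  0.048  0.01  -0.028 -0.065 -0.064 -0.089 -0.026 -0.043  0.049] mean -0.0195 sd 0.045
```

Still ambiguous: the mean stays near 0 and the noise may be correlated. I'll set the case back, sample the empty hand, and compare with the middle case.

Request:
step_arm(deltas=[{"grip":1,"tx":0,"ty":0,"tz":0.04,"roll":0},{"grip":1,"tx":0,"ty":0,"tz":0.04,"roll":0},{"grip":1,"tx":0,"ty":0,"tz":0.04,"roll":0},{"grip":1,"tx":0,"ty":0,"tz":0.02,"roll":0},{"grip":1,"tx":0,"ty":0,"tz":0.01,"roll":0},{"grip":1,"tx":0,"ty":0,"tz":0.006,"roll":0},{"grip":1,"tx":0,"ty":0,"tz":0,"roll":0},{"grip":1,"tx":0,"ty":0,"tz":0,"roll":0}])

```text
time: 15.6
ee_pos: [0.5105, -0.0805, 0.1948]
orientation: [0.0, 0.998, 0.068, 0.001]
ft_force: [-0.6, -0.7, -3.6]
width: 0.601
grasp_force: 67.7
```

```bash
python3 -c "
from h import *
tq();go(.48,.041,.20,7.8)"
```

```text
t 15.6 torque case x,y,z: [ 0.    -0.043 -0.003] F [-0.59 -0.71 -3.61] w 0.601 g 67.7 qv 0.008
grasp pt [ 0.5108 -0.0805  0.0401] yaw 7.77 tilt z [ 0.002 -0.    -1.   ] roll -0.0005 then dxyz tool [-0.0137 -0.1245 -0.16  ]
```

Request:
step_arm(deltas=[{"grip":1,"tx":0,"ty":0,"tz":0.003,"roll":0},{"grip":1,"tx":0,"ty":0,"tz":0.001,"roll":0},{"grip":0,"tx":0,"ty":0,"tz":0,"roll":0},{"grip":0,"tx":0,"ty":0,"tz":0,"roll":0},{"grip":0,"tx":0,"ty":0,"tz":0,"roll":0},{"grip":0,"tx":0,"ty":0,"tz":0,"roll":0},{"grip":0,"tx":0,"ty":0,"tz":-0.04,"roll":0},{"grip":0,"tx":0,"ty":0,"tz":-0.04,"roll":0},{"grip":0,"tx":0,"ty":0,"tz":-0.04,"roll":0},{"grip":0,"tx":0,"ty":0,"tz":-0.04,"roll":0},{"grip":0,"tx":0,"ty":0,"tz":0,"roll":0}])

```text
time: 16.7
ee_pos: [0.5117, -0.0804, 0.3551]
orientation: [0.001, 0.998, 0.068, 0.005]
ft_force: [1.7, 0.3, -0.0]
width: 1.005
grasp_force: 0.0
```

Request:
step_arm(deltas=[{"grip":0,"tx":-0.005,"ty":-0.04,"tz":0,"roll":0},{"grip":0,"tx":-0.005,"ty":-0.045,"tz":0,"roll":0},{"grip":0,"tx":-0.004,"ty":-0.04,"tz":0,"roll":0},{"grip":0,"tx":0,"ty":0,"tz":0,"roll":0},{"grip":0,"tx":0,"ty":0,"tz":0,"roll":0},{"grip":0,"tx":0,"ty":0,"tz":0,"roll":0}])

```text
time: 17.3
ee_pos: [0.4792, 0.0405, 0.3493]
orientation: [0.0, 0.998, 0.067, -0.0]
ft_force: [0.1, 0.8, -0.2]
width: 1.001
grasp_force: 0.0
```

```bash
python3 w.py w3.png; python3 -c "
from h import *
avg(16)
go(.48,.041,.033,7.8)"
```

```text
[ 395  111   83  147 9195] ((506.274658203125, -81.85845947265625), (124.45648956298828, 52.86748123168945), 7.941034317016602) 0.05823023795681221
[ 245  125   68  146 9199] ((479.06427001953125, 42.089725494384766), (122.18701934814453, 52.124454498291016), 7.928241729736328) 0.05831810233068345
[  90  128   84  143 9118] ((461.87701416015625, 162.24183654785156), (122.07174682617188, 52.659053802490234), 7.539667129516602) 0.0578190567050036
t 18.15 My [-0.015  0.016  0.009  0.017  0.008 -0.047 -0.019  0.006 -0.013 -0.021
  0.003 -0.017  0.031 -0.023  0.006 -0.031] mean -0.0056 sd 0.02
grasp pt [0.479  0.0416 0.195 ] yaw 7.79 tilt z [ 0. -0. -1.] roll -0.0002 then dxyz tool [0.0009 0.0007 0.162 ]
```

The right case lies flat again. The empty-hand noise is only 0.02 and white, so the right case is suspect. I'll try the middle one with the same shake.

Request:
step_arm(deltas=[{"grip":0,"tx":0,"ty":0,"tz":0.045,"roll":0},{"grip":0,"tx":0,"ty":0,"tz":0.045,"roll":0},{"grip":0,"tx":0,"ty":0,"tz":0.045,"roll":0},{"grip":0,"tx":0,"ty":0,"tz":0.025,"roll":0},{"grip":0,"tx":0,"ty":0,"tz":0,"roll":0},{"grip":1,"tx":0,"ty":0,"tz":0,"roll":0},{"grip":1,"tx":0,"ty":0,"tz":0,"roll":0},{"grip":1,"tx":0,"ty":0,"tz":0,"roll":0},{"grip":1,"tx":0,"ty":0,"tz":0,"roll":0},{"grip":1,"tx":0,"ty":0,"tz":0,"roll":0}])

```text
time: 19.15
ee_pos: [0.48, 0.0419, 0.1916]
orientation: [-0.0, 0.998, 0.068, 0.002]
ft_force: [-0.5, 1.3, 7.3]
width: 0.605
grasp_force: 63.6
```

Request:
step_arm(deltas=[{"grip":1,"tx":0,"ty":0,"tz":-0.02,"roll":0},{"grip":1,"tx":0,"ty":0,"tz":-0.04,"roll":0},{"grip":1,"tx":0,"ty":0,"tz":-0.04,"roll":0},{"grip":1,"tx":0,"ty":0,"tz":-0.04,"roll":0},{"grip":1,"tx":0,"ty":0,"tz":-0.02,"roll":0},{"grip":1,"tx":0,"ty":0,"tz":0,"roll":0}])

```text
time: 19.75
ee_pos: [0.4798, 0.0416, 0.3534]
orientation: [0.0, 0.998, 0.068, 0.004]
ft_force: [0.2, 0.3, -2.9]
width: 0.603
grasp_force: 64.3
```

Request:
step_arm(deltas=[{"grip":1,"tx":0.05,"ty":0,"tz":0,"roll":0},{"grip":1,"tx":0.05,"ty":0,"tz":0,"roll":0},{"grip":1,"tx":-0.05,"ty":0,"tz":0,"roll":0},{"grip":1,"tx":-0.05,"ty":0,"tz":0,"roll":0},{"grip":1,"tx":0,"ty":0,"tz":0,"roll":0},{"grip":1,"tx":0,"ty":0,"tz":0,"roll":0}])

```text
time: 20.35
ee_pos: [0.4771, 0.041, 0.348]
orientation: [0.0, 0.998, 0.068, -0.002]
ft_force: [1.5, -0.2, -2.4]
width: 0.599
grasp_force: 67.3
```

```bash
python3 -c "
from h import *
avg(20); tq()
go(.48,.041,.033,7.8)"
```

```text
t 21.35 My [-0.024 -0.112 -0.067  0.038 -0.014 -0.071  0.059  0.019 -0.033 -0.005
  0.096 -0.059 -0.036  0.009 -0.022 -0.05  -0.017  0.061 -0.052 -0.096] mean -0.0189 sd 0.053
t 21.35 torque case x,y,z: [ 0.028 -0.096  0.046] F [ 0.9  -0.53 -3.32] w 0.602 g 67.3 qv 0.006
grasp pt [0.479  0.0416 0.195 ] yaw 7.78 tilt z [ 0. -0. -1.] roll -0.0004 then dxyz tool [0.0009 0.0007 0.162 ]
```

Request:
step_arm(deltas=[{"grip":1,"tx":0.01,"ty":0,"tz":0,"roll":0},{"grip":1,"tx":0.03,"ty":0,"tz":0,"roll":0},{"grip":1,"tx":0.05,"ty":0,"tz":0,"roll":0},{"grip":1,"tx":0,"ty":0,"tz":0,"roll":0},{"grip":1,"tx":0,"ty":0,"tz":0,"roll":0}])

```text
time: 21.85
ee_pos: [0.5694, 0.054, 0.3491]
orientation: [-0.0, 0.998, 0.068, -0.0]
ft_force: [0.1, -0.5, -4.0]
width: 0.606
grasp_force: 67.5
```

```bash
python3 -c "
from h import *
avg(12)"
```

```text
t 22.45 My [ 0.04   0.021  0.061  0.011 -0.1    0.028  0.068 -0.033 -0.033  0.11
 -0.045 -0.031] mean 0.0082 sd 0.056
```

Request:
step_arm(deltas=[{"grip":1,"tx":-0.01,"ty":0,"tz":0,"roll":0},{"grip":1,"tx":-0.03,"ty":0,"tz":0,"roll":0},{"grip":1,"tx":-0.05,"ty":0,"tz":0,"roll":0},{"grip":1,"tx":0,"ty":0,"tz":0,"roll":0},{"grip":1,"tx":0,"ty":0,"tz":0,"roll":0}])

```text
time: 22.95
ee_pos: [0.4772, 0.0411, 0.3496]
orientation: [0.0, 0.998, 0.068, -0.0]
ft_force: [-0.2, -0.8, -3.4]
width: 0.601
grasp_force: 67.6
```

```bash
python3 -c "
from h import *
avg(12)"
```

```text
t 23.55 My [-0.007 -0.087 -0.098  0.047 -0.024 -0.098  0.023  0.057 -0.032 -0.023
  0.032 -0.035] mean -0.0204 sd 0.052
```

Request:
step_arm(deltas=[{"grip":1,"tx":0,"ty":0,"tz":0.04,"roll":0},{"grip":1,"tx":0,"ty":0,"tz":0.04,"roll":0},{"grip":1,"tx":0,"ty":0,"tz":0.04,"roll":0},{"grip":1,"tx":0,"ty":0,"tz":0.02,"roll":0},{"grip":1,"tx":0,"ty":0,"tz":0.01,"roll":0},{"grip":1,"tx":0,"ty":0,"tz":0.007,"roll":0},{"grip":1,"tx":0,"ty":0,"tz":0.003,"roll":0},{"grip":1,"tx":0,"ty":0,"tz":0.001,"roll":0},{"grip":0,"tx":0,"ty":0,"tz":0,"roll":0},{"grip":0,"tx":0,"ty":0,"tz":0,"roll":0},{"grip":0,"tx":0,"ty":0,"tz":0,"roll":0},{"grip":0,"tx":0,"ty":0,"tz":0,"roll":0}])

```text
time: 24.75
ee_pos: [0.4794, 0.0416, 0.1891]
orientation: [-0.0, 0.998, 0.068, 0.001]
ft_force: [-0.7, -0.0, -0.9]
width: 1.001
grasp_force: 0.0
```

```bash
python3 -c "
from h import *
tq();go(.4625,.162,.195,7.7)"
```

```text
t 24.75 torque case x,y,z: [ 0.044 -0.007 -0.003] F [-0.68 -0.01 -0.86] w 1.001 g 0.0 qv 0.006
grasp pt [0.4796 0.0416 0.0344] yaw 7.77 tilt z [ 0.001  0.    -1.   ] roll 0.0012 then dxyz tool [-0.0006 -0.1216 -0.1606]
```

Request:
step_arm(deltas=[{"grip":0,"tx":0,"ty":0,"tz":-0.04,"roll":0},{"grip":0,"tx":0,"ty":0,"tz":-0.04,"roll":0},{"grip":0,"tx":0,"ty":0,"tz":-0.04,"roll":0},{"grip":0,"tx":0,"ty":0,"tz":-0.04,"roll":0},{"grip":0,"tx":0,"ty":-0.04,"tz":0,"roll":0},{"grip":0,"tx":0,"ty":-0.042,"tz":0,"roll":0},{"grip":0,"tx":0,"ty":-0.04,"tz":0,"roll":0},{"grip":0,"tx":0,"ty":0,"tz":0,"roll":0},{"grip":0,"tx":0,"ty":0,"tz":0.04,"roll":0},{"grip":0,"tx":0,"ty":0,"tz":0.04,"roll":0},{"grip":0,"tx":0,"ty":0,"tz":0.04,"roll":0}])

```text
time: 25.85
ee_pos: [0.4628, 0.1618, 0.2277]
orientation: [-0.0, 0.998, 0.068, 0.001]
ft_force: [0.3, 0.1, -0.5]
width: 1.004
grasp_force: 0.0
```

Request:
step_arm(deltas=[{"grip":0,"tx":0,"ty":0,"tz":0.04,"roll":0},{"grip":0,"tx":0,"ty":0,"tz":0,"roll":0},{"grip":1,"tx":0,"ty":0,"tz":0,"roll":0},{"grip":1,"tx":0,"ty":0,"tz":0,"roll":0},{"grip":1,"tx":0,"ty":0,"tz":0,"roll":0},{"grip":1,"tx":0,"ty":0,"tz":0,"roll":0},{"grip":1,"tx":0,"ty":0,"tz":0,"roll":0}])

```text
time: 26.55
ee_pos: [0.4636, 0.1629, 0.191]
orientation: [-0.001, 0.998, 0.068, 0.002]
ft_force: [-1.3, 0.9, 8.0]
width: 0.601
grasp_force: 63.7
```

Request:
step_arm(deltas=[{"grip":1,"tx":0,"ty":0,"tz":-0.02,"roll":0},{"grip":1,"tx":0,"ty":0,"tz":-0.04,"roll":0},{"grip":1,"tx":0,"ty":0,"tz":-0.04,"roll":0},{"grip":1,"tx":0,"ty":0,"tz":-0.04,"roll":0},{"grip":1,"tx":0,"ty":0,"tz":-0.02,"roll":0},{"grip":1,"tx":0,"ty":0,"tz":0,"roll":0}])

```text
time: 27.15
ee_pos: [0.4632, 0.1627, 0.3526]
orientation: [-0.001, 0.998, 0.068, 0.004]
ft_force: [0.7, 0.5, -4.6]
width: 0.6
grasp_force: 64.1
```

Request:
step_arm(deltas=[{"grip":1,"tx":0.05,"ty":0,"tz":0,"roll":0},{"grip":1,"tx":0.05,"ty":0,"tz":0,"roll":0},{"grip":1,"tx":-0.05,"ty":0,"tz":0,"roll":0},{"grip":1,"tx":-0.05,"ty":0,"tz":0,"roll":0},{"grip":1,"tx":0,"ty":0,"tz":0,"roll":0},{"grip":1,"tx":0,"ty":0,"tz":0,"roll":0}])

```text
time: 27.75
ee_pos: [0.4606, 0.1617, 0.3471]
orientation: [0.001, 0.998, 0.068, -0.002]
ft_force: [2.4, 2.1, -4.5]
width: 0.602
grasp_force: 68.1
```

```bash
python3 -c "
from h import *
avg(20); tq()
go(.4625,.162,.033,7.8)"
```

```text
t 28.75 My [-0.111 -0.173 -0.102 -0.033 -0.076 -0.063 -0.088 -0.052 -0.075 -0.063
 -0.04  -0.046 -0.064 -0.034 -0.07  -0.103 -0.049 -0.026 -0.073 -0.051] mean -0.0696 sd 0.033
t 28.75 torque case x,y,z: [-0.053 -0.051  0.013] F [-0.14  0.31 -3.86] w 0.601 g 67.7 qv 0.002
grasp pt [0.4625 0.1624 0.194 ] yaw 7.78 tilt z [ 0. -0. -1.] roll -0.0004 then dxyz tool [-1.00e-04  4.00e-04  1.61e-01]
```

The left case gives a steady −0.07 N m, a 19 mm load offset that off-centre grip can't explain. Shaking it to the other end should flip the sign.

Request:
step_arm(deltas=[{"grip":1,"tx":0.01,"ty":0,"tz":0,"roll":0},{"grip":1,"tx":0.03,"ty":0,"tz":0,"roll":0},{"grip":1,"tx":0.05,"ty":0,"tz":0,"roll":0},{"grip":1,"tx":0,"ty":0,"tz":0,"roll":0},{"grip":1,"tx":0,"ty":0,"tz":0,"roll":0}])

```text
time: 29.25
ee_pos: [0.5529, 0.1746, 0.348]
orientation: [-0.0, 0.998, 0.067, -0.0]
ft_force: [0.0, 0.8, -3.5]
width: 0.604
grasp_force: 67.9
```

```bash
python3 -c "
from h import *
avg(12)"
```

```text
t 29.85 My [-0.009  0.104  0.09   0.085  0.034  0.094  0.103  0.06   0.077  0.1
  0.111  0.116] mean 0.0804 sd 0.035
```

Request:
step_arm(deltas=[{"grip":1,"tx":-0.05,"ty":0,"tz":0,"roll":0},{"grip":1,"tx":-0.05,"ty":0,"tz":0,"roll":0},{"grip":1,"tx":0.05,"ty":0,"tz":0,"roll":0},{"grip":1,"tx":0.05,"ty":0,"tz":0,"roll":0},{"grip":1,"tx":-0.05,"ty":0,"tz":0,"roll":0},{"grip":1,"tx":-0.05,"ty":0,"tz":0,"roll":0},{"grip":1,"tx":0.05,"ty":0,"tz":0,"roll":0},{"grip":1,"tx":0.05,"ty":0,"tz":0,"roll":0},{"grip":1,"tx":0,"ty":0,"tz":0,"roll":0},{"grip":1,"tx":0,"ty":0,"tz":0,"roll":0}])

```text
time: 30.85
ee_pos: [0.553, 0.1747, 0.3487]
orientation: [-0.0, 0.998, 0.067, 0.001]
ft_force: [-1.0, 0.1, -4.0]
width: 0.602
grasp_force: 71.3
```

```bash
python3 -c "
from h import *
avg(12)
go(.632,-.220,.22,12.5)"
```

```text
Traceback (most recent call last):
  File "h.py", line 25, in avg
    capture('wrist'); s=arm.observe(); t=s['wrist_torque']; o.append(-t[0]*np.sin(a)+t[1]*np.cos(a))
    ~~~~~~~^^^^^^^^^
ValueError: 200 camera calls are used up
```

The sign flips (−0.07 to +0.08), so the left case rattles. The cameras are used up, but the scanner position is already known.

```bash
python3 -c "
from h import *
go(.632,-.220,.195,12.5)"
```

```text
grasp pt [0.5511 0.1747 0.1939] yaw 7.8 tilt z [-0.001 -0.    -1.   ] roll -0.082 then dxyz tool [-0.0064  0.4028 -0.001 ]
```

Request:
step_arm(deltas=[{"grip":1,"tx":0,"ty":0,"tz":0,"roll":-0.04},{"grip":1,"tx":0,"ty":0,"tz":0,"roll":-0.042},{"grip":1,"tx":0,"ty":0.02,"tz":0,"roll":0},{"grip":1,"tx":0,"ty":0.04,"tz":0,"roll":0},{"grip":1,"tx":0,"ty":0.04,"tz":0,"roll":0},{"grip":1,"tx":0,"ty":0.04,"tz":0,"roll":0},{"grip":1,"tx":0,"ty":0.04,"tz":0,"roll":0},{"grip":1,"tx":0,"ty":0.04,"tz":0,"roll":0},{"grip":1,"tx":0,"ty":0.04,"tz":0,"roll":0},{"grip":1,"tx":0,"ty":0.04,"tz":0,"roll":0},{"grip":1,"tx":0,"ty":0.04,"tz":0,"roll":0},{"grip":1,"tx":0,"ty":0.03,"tz":0,"roll":0}])

```text
time: 32.2
ee_pos: [0.6311, -0.1897, 0.3489]
orientation: [0.001, 0.994, 0.108, -0.0]
ft_force: [0.8, 0.1, -3.5]
width: 0.595
grasp_force: 71.2
```

Request:
step_arm(deltas=[{"grip":1,"tx":-0.006,"ty":0.02,"tz":0,"roll":0},{"grip":1,"tx":0,"ty":0.012,"tz":0.01,"roll":0},{"grip":1,"tx":0,"ty":0,"tz":0.01,"roll":0},{"grip":1,"tx":0,"ty":0,"tz":0.008,"roll":0},{"grip":1,"tx":0,"ty":0,"tz":0,"roll":0},{"grip":1,"tx":0,"ty":0,"tz":0,"roll":0},{"grip":1,"tx":0,"ty":0,"tz":0,"roll":0},{"grip":1,"tx":0,"ty":0,"tz":0,"roll":0}])

```text
time: 33.0
ee_pos: [0.633, -0.2187, 0.3213]
orientation: [0.0, 0.994, 0.109, 0.0]
ft_force: [0.2, 1.1, -3.6]
width: 0.596
grasp_force: 71.2
```

```bash
python3 -c "
from h import *
go(.632,-.220,.166,12.5); tq(12.5)"
```

```text
grasp pt [ 0.6331 -0.2187  0.1666] yaw 12.52 tilt z [ 0.001 -0.    -1.   ] roll 0.0003 then dxyz tool [-0.0014  0.001   0.0006]
t 33.0 torque case x,y,z: [0.011 0.106 0.019] F [ 0.17  1.11 -3.56] w 0.596 g 71.2 qv 0.003
```

```bash
python3 -c "
from h import *
print(arm.hand_in())"
```

```text
the job is handed in; nothing more can be done
None
```

The left case is the one that rattles: its moment flipped from −0.07 to +0.08 N m. I handed the job in with it held still at the scanner, its end about 8 cm from the window, and the other two back in the tray. The camera calls ran out before the end, so that pose comes from arm readings, and neither the case's level nor the middle case back in the tray was checked by camera.

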